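# Check the sleeve of the large gas coupler

## Robot

A 6-joint arm with a two-finger parallel gripper is mounted at the origin on the work surface. World frame = base frame: x ahead of the robot, y to its left, z up, the work surface at z = 0. Lengths are in m, angles in rad, forces in N, time in s.
With the tool pointing down it reaches from about 0.425 to 0.925 m from the base axis. Payload 12.5 kg.
Tool frame: the origin (TCP) lies between the finger pads; the fingertips stand robot.finger_overhang ahead of it and the grasp point (between the pads) lies 8 mm behind it (robot.finger_overhang is the distance from the TCP to the fingertips, in m); z points along the fingers, y is the direction in which the jaws open and shut (so a half turn about z gives the same grasp; the last joint's range is limited). The gripper opens to 85 mm and grips with 20 to 120 N. Pads are 22 mm wide; open, the fingers measure 114 mm over their backs; the gripper's body (76 mm by 85 mm) begins 54 mm behind the grasp point. The pads swing forward as they close: fully open they stand 13 mm farther back than shut.
Start: joints at [1.203, 0.491, 1.559, -0, 1.092, -0.106], TCP at [0.162, 0.604, 0.242] pointing down, gripper open.
Joint ranges: [-3.1, 3.1], [-0.84, 2.19], [0.05, 2.79], [-1.13, 4.28], [0.06, 2.93], [-2.69, 2.69]. Speed limits (rad/s): [2.22, 2.22, 2.79, 3.14, 3.14, 3.14].

## Interface

Orientations are given as a 3x3 rotation matrix whose columns are the frame's x, y, z axes.
In Python, from bench import robot, imaging gives the robot as it stands.
- The arm moves only by the shell command python3 -m jog 'ROWS'. ROWS is a JSON object of lists of equal length, an entry for each row: "travel": the shift along the world's x, y, z each as a share of 250 mm, from -1 to 1, a list of three; "dr": the turn, a rotation vector about the world's x, y, z each as a share of 1.5 rad, from -1 to 1, a list of three; "grip": the closure, from -1 (fully open) to 1 (shut), so that 0 is half open. In form: {"travel": [[x, y, z], ...], "dr": [[rx, ry, rz], ...], "grip": [grip, ...]}. A call has 1 to 10 rows; each row is the pose to reach, as a shift and turn from the pose commanded when the call began; what a row does not reach only later rows make up. A row lasts 1/12 s, in which the tool goes at most 41.7 mm and 7.16 degrees, less where a joint would pass 70% of its speed; a pose out of reach is approached as far as the arm can. A call with a number of a shift or a turn outside -1 to 1 is refused whole. A call with a gripper value outside its range is refused whole. The fingers move at their own pace and stop on an object; the grip force is fixed at half the most. Time passes only in rows, so rows that repeat a pose let the fingers close. It gives the time, the measured TCP pose, the force and the opening at its end, in the units of the state.
- robot.get_obs(): the state, without advancing time (a new reading comes with each control period).
- imaging.capture(name): name is "side" or "top" or "wrist"; returns the picture (400x640x3 uint8, red, green, blue); there is no depth.
- imaging.camera_info(name): a dict with "mtx" (3x3 intrinsics, pixels), "R" (3x3) and "t" (3): a world point X has camera coordinates R X + t; the wrist camera has in their place "tool_from_camera" (4x4, takes a point from camera to tool coordinates, whose origin is the TCP and whose axes are the flange's). Camera axes: x right, y down, z forward; pixel columns grow to the right and rows downward; lengths in m; the calibration is good to about 2 mm. A picture is of the moment at which its call begins: read the wrist's pose just before it. camera_info takes no time and is no camera call.
- robot.close_job(): hands the job in, once; it reports no verdict.
The state is a dict: "time": time; "joints": joint angles; "qd": joint speeds; "tau": joint torques, N m; "ee_pos": TCP position; "eef_rot": TCP orientation; "wrist_force": force on the tool from outside, world axes, zero at the start; "wrist_torque": the same for the moment, N m; "gripper_width": finger opening in m.
Only numpy, scipy, OpenCV 4.12 (cv2) and the standard library are available. Lean on these libraries where they do the work, as an engineer would, in place of code of your own. Each camera call takes 0.05 s, during which the arm holds its last target.

## Task

The gas outlets on this glassworking bench have stood idle, so check the larger of the two quick couplers on the outlet block, the one with the thicker steel sleeve. Pull its spring sleeve fully back towards the block, hold it there for about a second, then let go so that the spring snaps it forward on its own, fully home. Leave the smaller coupler's sleeve alone.

Things in the scene. Friction and masses are not known exactly. Their poses are not given: they have to be found in the camera images.
- large_grip (a point): Centre of the LARGE coupler's steel sleeve, on its axis, moving with it, 100 mm above the bench. A round spool 46 mm long: waist 34 mm in diameter and 30 mm long, pinched from above, between end rims 41 mm in diameter. Axes: +x level along the coupler, from the fixed outlet block out to the open mouth; z up. Pull back along -x, to the block. Home, it is 65 mm from the block's front face.
- large_sleeve (a joint): Slide of the large sleeve in m: 0 = fully forward (home), 0.020 = fully back on its stop. A spring pushes it forward with 5 N at 0, rising to 11 N at 0.020; damping is about 50 N per m/s, so it is home about 0.2 s after being let go.
- small_grip (a point): Centre of the SMALL coupler's sleeve: same shape, height, length and axes, but waist 21 mm, rims 25 mm in diameter. Not to be worked. Both couplers and a hexagonal brass blind cap stand 110 mm apart, in any order, on the front of a grey bar 360 mm long and 50 mm square, its top 125 mm above the bench. Loose things lying between or before them are under 40 mm high.
- small_sleeve (a joint): Slide of the small sleeve in m: 0 = forward (home), 0.020 = fully back. To stay at 0.

How it is judged:
On the way, in this order (a step that is already met when the one before it is completed fails the run):
1. the large sleeve is pulled back (at least 15 mm of its 20 mm) and held there for 0.3 s (value of joint large_sleeve above 0.015 m), for 0.3 s.
2. let go, the sleeve snaps forward on its own: it moves forward with the fingers off it (velocity of joint large_sleeve below -0.04 m/s and contact force between the fingers and large_sleeve below 1 N).
3. the sleeve is fully home (value of joint large_sleeve below 0.002 m), for 0.2 s.
At the end, for the whole second after the job is handed in: The large sleeve is home again (within 2 mm of fully forward) after having been held back and let snap; the small sleeve is home (within 3 mm) (value of joint large_sleeve below 0.002 m and value of joint small_sleeve below 0.003 m); the robot touches nothing.
It fails at once if the small coupler's sleeve is pulled back by more than 6 mm (value of joint small_sleeve above 0.006 m).
It also fails if it takes over 32 s, if anything falls off the work surface, if the arm or the gripper's body presses on something with over 40 N, if the wrist force passes 120 N, or if a joint passes its speed limit or range.

## Working session

There is one attempt and no reset: what is moved stays moved. The work goes in short steps, Python scripts to look and compute and a shell command to move; the robot and the scene stay as the last step left them, time stands still between calls to the robot, and variables do not carry over. Pictures are saved under pics/ and viewed, and the job is handed in when it is done.

```bash
mkdir -p pics
python3 - <<'E'
from bench import robot, imaging
import cv2,numpy as np
o=robot.get_obs()
for k in o: print(k,np.round(o[k],3).tolist())
print(robot.finger_overhang)
for n in ("side","top"):
    p=imaging.capture(n); cv2.imwrite(f"pics/{n}0.png",p[:,:,::-1])
    print(n,{k:np.round(v,3).tolist() for k,v in imaging.camera_info(n).items()})
print(imaging.camera_info("wrist"))
E
```

```text
time 0.0
joints [1.203, 0.492, 1.559, 0.0, 1.092, -0.106]
qd [-0.0, 0.0, -0.001, 0.0, -0.002, -0.0]
tau [-0.003, -61.846, -26.158, -0.0, 0.004, 0.0]
ee_pos [0.162, 0.603, 0.242]
eef_rot [[-0.966, 0.259, -0.0], [0.259, 0.966, -0.001], [0.0, -0.001, -1.0]]
wrist_force [-1.151, 0.085, -0.416]
wrist_torque [0.002, 0.031, -0.01]
gripper_width 0.086
0.011
side {'mtx': [[370.804, 0.0, 317.265], [0.0, 370.804, 197.008], [0.0, 0.0, 1.0]], 'R': [[-0.691, -0.723, 0.001], [-0.529, 0.505, -0.682], [0.493, -0.471, -0.731]], 't': [0.431, 0.411, 0.473]}
top {'mtx': [[369.093, 0.0, 319.162], [0.0, 369.093, 202.973], [0.0, 0.0, 1.0]], 'R': [[0.016, -1.0, -0.015], [-0.996, -0.015, -0.085], [0.084, 0.017, -0.996]], 't': [0.042, 0.59, 0.761]}
{'mtx': array([[313.26516349,   0.        , 315.69308643],
       [  0.        , 313.26516349, 207.30867413],
       [  0.        ,   0.        ,   1.        ]]), 'tool_from_camera': array([[-1.50567631e-04, -9.47287956e-01, -3.20383373e-01,
         8.18207362e-02],
       [ 9.99999833e-01,  3.60980696e-05, -5.76693073e-04,
         7.78880028e-04],
       [ 5.57859624e-04, -3.20383406e-01,  9.47287792e-01,
        -1.29974370e-01],
       [ 0.00000000e+00,  0.00000000e+00,  0.00000000e+00,
         1.00000000e+00]])}
```

View pics/top0.png

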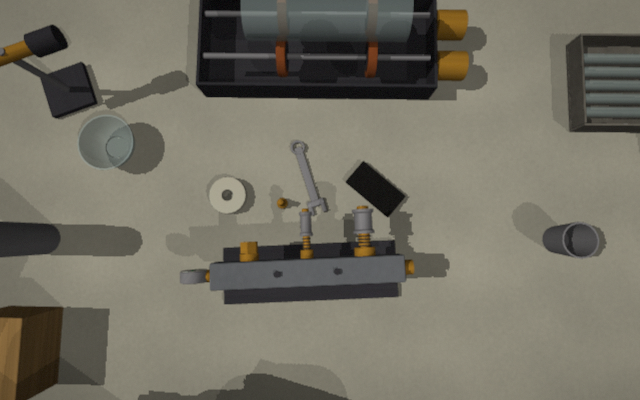

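View pics/side0.png

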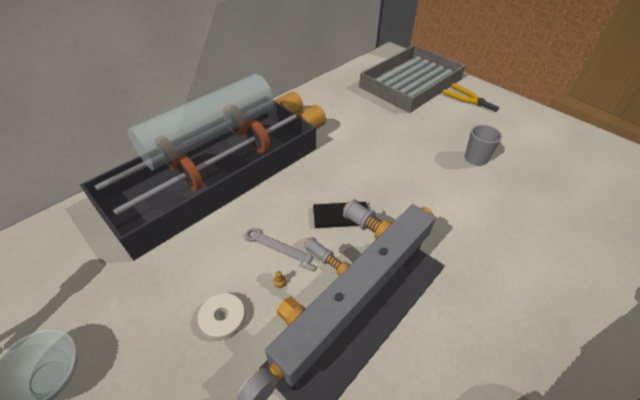

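```bash
cat > h.py <<'E'
import numpy as np
from bench import robot, imaging
def ray(n,u,v):
    c=imaging.camera_info(n); d=np.linalg.solve(c["mtx"],[u,v,1.0]); R=np.array(c["R"]);t=np.array(c["t"])
    return -R.T@t, R.T@d
def onz(n,u,v,z):
    o,d=ray(n,u,v); return o+d*(z-o[2])/d[2]
def proj(n,X):
    c=imaging.camera_info(n); p=c["mtx"]@(c["R"]@np.array(X)+c["t"]); return p[:2]/p[2]
E
python3 - <<'E'
import cv2
from h import *
a=cv2.imread("pics/top0.png"); b=cv2.imread("pics/side0.png")
x=cv2.resize(a[190:310,200:420],None,fx=3.6,fy=3.6,interpolation=cv2.INTER_CUBIC)
y=cv2.resize(b[185:305,240:440],None,fx=4,fy=4,interpolation=cv2.INTER_CUBIC)
cv2.imwrite("pics/topz.png",x);cv2.imwrite("pics/sidez.png",y)
for p in [(222,263),(404,259),(210,290),(406,281)]: print(p,onz("top",*p,.125))
print(onz("top",363,220,.1))
E
```

```text
(222, 263) [0.46721321 0.22634514 0.125     ]
(404, 259) [ 0.48034246 -0.10740377  0.125     ]
(210, 290) [0.41794157 0.24649311 0.125     ]
(406, 281) [ 0.44075154 -0.11091275  0.125     ]
[ 0.55143246 -0.0346964   0.1       ]
```

View pics/topz.png

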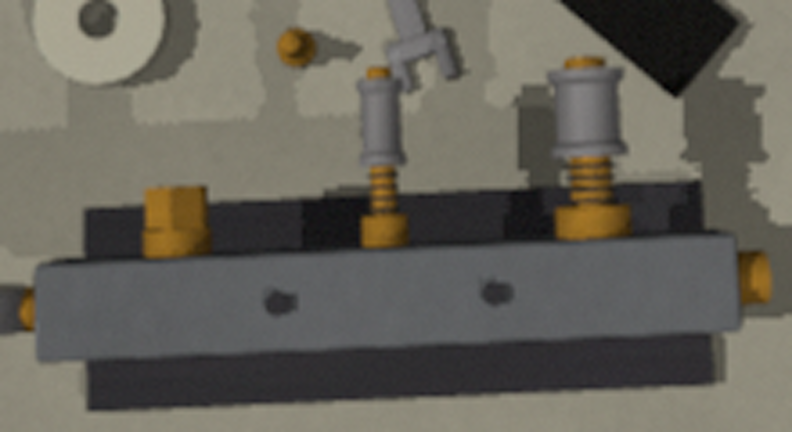

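View pics/sidez.png

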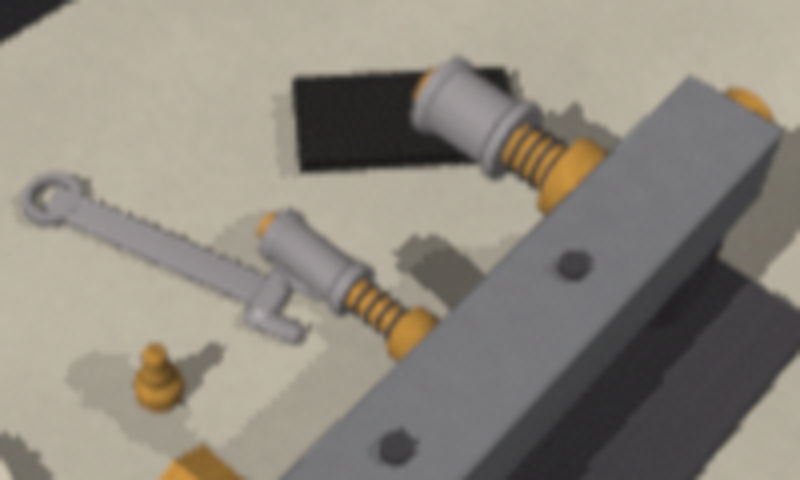

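Run:
```python
from h import *
f=lambda x,y:(200+(x+.5)/3.6-.5,190+(y+.5)/3.6-.5)
g=lambda x,y:(240+(x+.5)/4-.5,185+(y+.5)/4-.5)
print("cams",ray("top",0,0)[0],ray("side",0,0)[0])
P={k:onz("top",*f(*p),.125)for k,p in dict(fl=(38,268),fr=(735,233),bl=(38,360),br=(738,330)).items()}
for k in P:print(k,P[k].round(4))
d=P['fl']-P['fr'];print(np.linalg.norm(d),"yaw deg of y axis",np.degrees(np.arctan2(-d[0],d[1])))
d=P['bl']-P['br'];print(np.linalg.norm(d),np.degrees(np.arctan2(-d[0],d[1])))
S={k:onz("top",*f(*p),.1)for k,p in dict(fl=(548,72),fr=(622,72),nl=(555,155),nr=(628,153),sfl=(358,82),sfr=(402,80),snl=(360,163),snr=(406,162)).items()}
for k in S:print(k,S[k].round(4))
c=sum(S[k] for k in('fl','fr','nl','nr'))/4;s=sum(S[k] for k in S if k[0]=='s')/4
print(c,s,np.linalg.norm(c-s)); 
d=(S['fl']+S['fr']-S['nl']-S['nr'])/2;print(np.linalg.norm(d),np.degrees(np.arctan2(d[1],d[0])))
# side: sleeve centre approx from its 4 silhouette corners
o,dd=ray("side",*g(478,117)); o2,d2=ray("top",*f(588,113))
A=np.c_[dd,-d2];t=np.linalg.lstsq(A,o2-o,rcond=None)[0];print(o+dd*t[0],o2+d2*t[1])
print(onz("side",*g(478,117),.1))
```

```text
cams [0.52293008 0.03783979 0.80826309] [0.2818976  0.32740394 0.62627219]
fl [0.4649 0.2481 0.125 ]
fr [ 0.4887 -0.1071  0.125 ]
bl [0.4186 0.2462 0.125 ]
br [ 0.4402 -0.1084  0.125 ]
0.3559622013506143 yaw deg of y axis 3.8488209561285007
0.3552618897868168 3.4792993309122635
fl [ 0.571  -0.0132  0.1   ]
fr [ 0.5716 -0.0526  0.1   ]
nl [ 0.5269 -0.0173  0.1   ]
nr [ 0.5286 -0.056   0.1   ]
sfl [0.5641 0.0881 0.1   ]
sfr [0.5655 0.0646 0.1   ]
snl [0.521  0.0861 0.1   ]
snr [0.5219 0.0617 0.1   ]
[ 0.54952383 -0.03477603  0.1       ] [0.54311451 0.07514268 0.1       ] 0.11010540989324001
0.04369190467319935 4.899763587186334
[ 0.54870187 -0.03451229  0.10572569] [ 0.54925085 -0.0340724   0.10570123]
[ 0.55163655 -0.03849315  0.1       ]
```

```bash
python3 -m jog '{"travel":[[0.52,-0.85,0],[0.52,-0.85,0],[0.52,-0.85,0],[0.52,-0.85,0],[0.52,-0.85,0],[0.52,-0.85,0],[0.52,-0.85,0],[0.52,-0.85,0]],"dr":[[0,0,0.1],[0,0,0.1],[0,0,0.1],[0,0,0.1],[0,0,0.1],[0,0,0.1],[0,0,0.1],[0,0,0.1]],"grip":[-1,-1,-1,-1,-1,-1,-1,-1]}'
python3 -m jog '{"travel":[[0.52,-0.85,0],[0.52,-0.85,0],[0.52,-0.85,0],[0.52,-0.85,0],[0.52,-0.85,0],[0.52,-0.85,0],[0.52,-0.85,0],[0.52,-0.85,0]],"dr":[[0,0,0.12],[0,0,0.12],[0,0,0.12],[0,0,0.12],[0,0,0.12],[0,0,0.12],[0,0,0.12],[0,0,0.12]],"grip":[-1,-1,-1,-1,-1,-1,-1,-1]}'
python3 -m jog '{"travel":[[0.51,-0.85,0],[0.51,-0.85,0],[0.51,-0.85,0],[0.51,-0.85,0],[0.51,-0.85,0],[0.51,-0.85,0],[0.51,-0.85,0],[0.51,-0.85,0],[0.51,-0.85,0]],"dr":[[0,0,0],[0,0,0],[0,0,0],[0,0,0],[0,0,0],[0,0,0],[0,0,0],[0,0,0],[0,0,0]],"grip":[-1,-1,-1,-1,-1,-1,-1,-1,-1]}'
python3 - <<'E'
from h import *
import cv2
o=robot.get_obs(); print(o["time"],o["ee_pos"],o["eef_rot"],o["joints"],o["gripper_width"])
a=imaging.capture("wrist")[:,:,::-1]; cv2.imwrite("pics/w1.png",a)
E
```

```text
time: 0.77
ee_pos: [0.2927, 0.3899, 0.2425]
eef_rot: [[-0.993, 0.115, -0.0], [0.115, 0.993, 0.0], [0.0, 0.0, -1.0]]
wrist_force: [0.3, -0.0, 0.4]
gripper_width: 0.0853
time: 1.43
ee_pos: [0.4227, 0.178, 0.2421]
eef_rot: [[-0.998, -0.065, -0.0], [-0.065, 0.998, 0.0], [0.0, 0.0, -1.0]]
wrist_force: [1.1, 0.5, 0.9]
gripper_width: 0.0851
time: 2.18
ee_pos: [0.5489, -0.0318, 0.2419]
eef_rot: [[-0.998, -0.07, -0.001], [-0.07, 0.998, 0.001], [0.001, 0.001, -1.0]]
wrist_force: [-0.9, 0.4, -0.6]
gripper_width: 0.0856
2.1833 [ 0.54892122 -0.03180506  0.24192688] [[-9.97576818e-01 -6.95653264e-02 -1.07586067e-03]
 [-6.95660238e-02  9.97577154e-01  6.24939617e-04]
 [ 1.02977989e-03  6.98268623e-04 -9.99999226e-01]] [-1.78207610e-01  3.85168414e-01  1.74423711e+00  5.00026986e-04
  1.01335678e+00 -1.81889064e+00] 0.08557961544722983
```

View pics/w1.png

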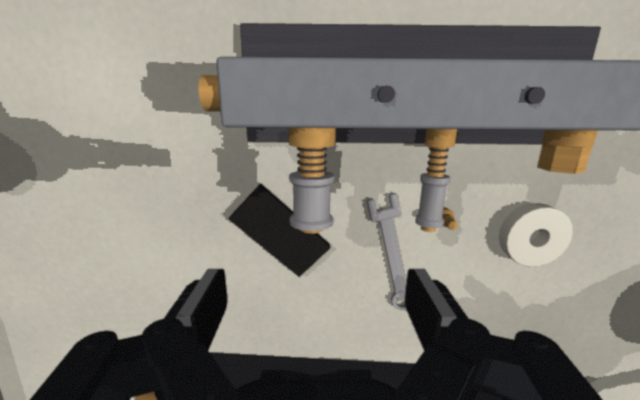

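```bash
cat >> h.py <<'E'
def wz(o,u,v,z):
    c=imaging.camera_info("wrist");T=np.array(c["tool_from_camera"]);R=np.array(o["eef_rot"])
    d=R@T[:3,:3]@np.linalg.solve(c["mtx"],[u,v,1.]); p=R@T[:3,3]+np.array(o["ee_pos"])
    return p+d*(z-p[2])/d[2]
E
python3 - <<'E'
from h import *
import cv2
a=cv2.imread("pics/w1.png"); cv2.imwrite("pics/w1z.png",cv2.resize(a[120:250,200:400],None,fx=4,fy=4,interpolation=cv2.INTER_CUBIC))
E
```

```text
(no output)
```

View pics/w1z.png

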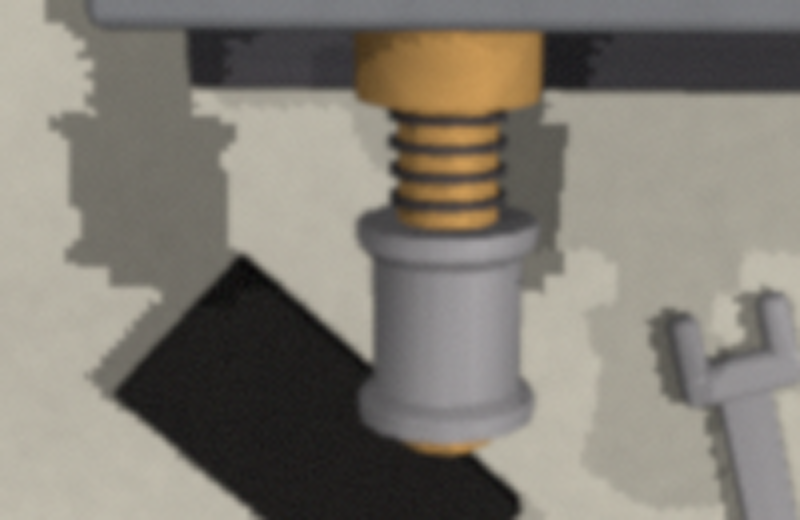

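Run:
```python
from h import *
o=robot.get_obs(); f=lambda x,y:(200+(x+.5)/4-.5,120+(y+.5)/4-.5)
P=[wz(o,*f(*p),.1) for p in [(358,235),(537,232),(358,402),(534,400)]]
for p in P:print(p.round(4))
c=sum(P)/4; d=P[2]+P[3]-P[0]-P[1]; print("c",c,np.linalg.norm(d)/2,np.degrees(np.arctan2(d[1],d[0])))
# block front top edge
q=[wz(o,*p,.125) for p in [(222,126),(600,129)]]; d=q[1]-q[0]; print(q,np.degrees(np.arctan2(-d[0],d[1])))
```

```text
[ 0.5336 -0.0559  0.1   ]
[ 0.5301 -0.0163  0.1   ]
[ 0.5733 -0.0542  0.1   ]
[ 0.5699 -0.0134  0.1   ]
c [ 0.55171235 -0.0349616   0.1       ] 0.0398233400383335 3.2759531251436242
[array([ 0.49007442, -0.10720777,  0.125     ]), array([0.47197476, 0.18235756, 0.125     ])] 3.5766949584520127
```

```bash
python3 -m jog '{"travel":[[0.004,0,-0.1],[0.004,0,-0.2],[0.004,0,-0.3],[0.004,0,-0.4],[0.004,0,-0.5],[0.004,0,-0.55],[0.004,0,-0.6],[0.004,0,-0.6],[0.004,0,-0.6]],"dr":[[0,0,0],[0,0,0],[0,0,0],[0,0,0],[0,0,0],[0,0,0],[0,0,0],[0,0,0],[0,0,0]],"grip":[-1,-1,-1,-1,-1,-1,-1,-1,-1]}'
python3 - <<'E'
from h import *
import cv2
cv2.imwrite("pics/w2.png",imaging.capture("wrist")[:,:,::-1])
cv2.imwrite("pics/s2.png",imaging.capture("side")[:,:,::-1])
E
```

```text
time: 2.98
ee_pos: [0.5499, -0.0322, 0.0924]
eef_rot: [[-0.998, -0.07, -0.001], [-0.07, 0.998, 0.0], [0.001, 0.0, -1.0]]
wrist_force: [0.4, 0.2, 0.5]
gripper_width: 0.0854
```

View pics/w2.png

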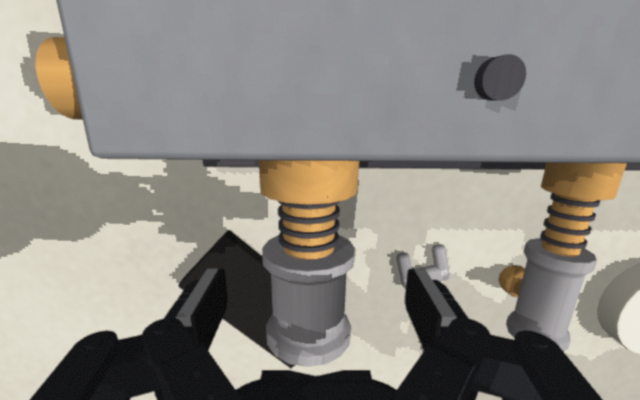

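View pics/s2.png

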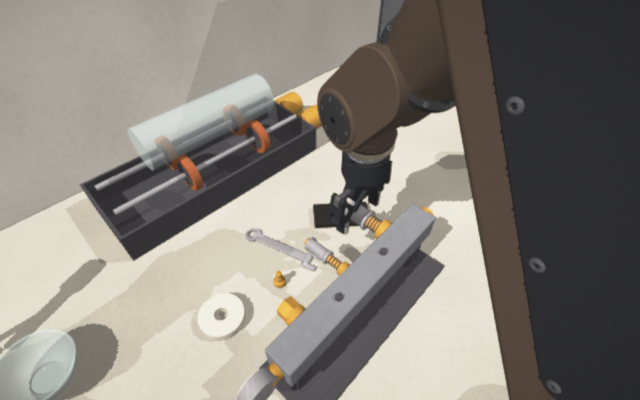

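```bash
python3 -m jog '{"travel":[[0,-0.01,0],[0,-0.01,0],[0,-0.01,0],[0,-0.01,0],[0,-0.01,0],[0,-0.01,0],[0,-0.01,0],[0,-0.01,0],[0,-0.01,0],[0,-0.01,0]],"dr":[[0,0,0],[0,0,0],[0,0,0],[0,0,0],[0,0,0],[0,0,0],[0,0,0],[0,0,0],[0,0,0],[0,0,0]],"grip":[-1,-1,1,1,1,1,1,1,1,1]}'
python3 - <<'E'
from h import *
import cv2
o=robot.get_obs();print(o["gripper_width"],o["ee_pos"],o["wrist_force"])
cv2.imwrite("pics/w3.png",imaging.capture("wrist")[:,:,::-1])
E
```

```text
time: 3.92
ee_pos: [0.5502, -0.0357, 0.0927]
eef_rot: [[-0.998, -0.068, 0.0], [-0.068, 0.998, 0.001], [-0.0, 0.001, -1.0]]
wrist_force: [-1.6, 5.0, 5.4]
gripper_width: 0.0322
0.03224054239881406 [ 0.55016722 -0.03570382  0.0926981 ] [-1.64027925  4.99788377  5.38195051]
```

View pics/w3.png

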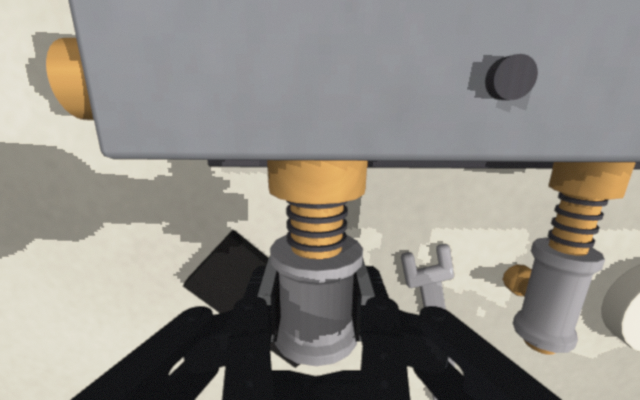

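```bash
python3 -m jog '{"travel":[[-0.016,-0.001,0],[-0.032,-0.002,0],[-0.048,-0.003,0],[-0.064,-0.004,0],[-0.072,-0.005,0],[-0.08,-0.005,0],[-0.08,-0.005,0],[-0.08,-0.005,0]],"dr":[[0,0,0],[0,0,0],[0,0,0],[0,0,0],[0,0,0],[0,0,0],[0,0,0],[0,0,0]],"grip":[1,1,1,1,1,1,1,1]}'
python3 - <<'E'
from h import *
import cv2
o=robot.get_obs();print(o["gripper_width"],o["ee_pos"],o["wrist_force"])
cv2.imwrite("pics/w4.png",imaging.capture("wrist")[:,:,::-1])
E
```

```text
time: 4.63
ee_pos: [0.5321, -0.0369, 0.0928]
eef_rot: [[-0.998, -0.068, 0.004], [-0.068, 0.998, 0.001], [-0.004, 0.0, -1.0]]
wrist_force: [9.3, 8.9, -2.3]
gripper_width: 0.0323
0.03234717538810457 [ 0.53207027 -0.03688176  0.09276148] [ 9.34152236  8.88899794 -2.31066172]
```

View pics/w4.png

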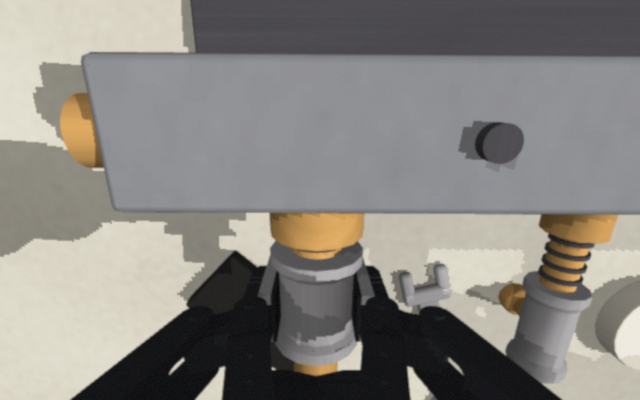

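```bash
python3 -m jog '{"travel":[[-0.005,0,0],[-0.01,0,0],[-0.01,0,0],[-0.01,0,0],[-0.01,0,0],[-0.01,0,0],[-0.01,0,0],[-0.01,0,0],[-0.01,0,0],[-0.01,0,0]],"dr":[[0,0,0],[0,0,0],[0,0,0],[0,0,0],[0,0,0],[0,0,0],[0,0,0],[0,0,0],[0,0,0],[0,0,0]],"grip":[1,1,1,1,1,1,1,1,1,1]}'
python3 - <<'E'
from h import *
import cv2
o=robot.get_obs();print(o["time"],o["gripper_width"],o["ee_pos"],o["wrist_force"])
cv2.imwrite("pics/w5.png",imaging.capture("wrist")[:,:,::-1])
E
```

```text
time: 5.52
ee_pos: [0.5302, -0.037, 0.0928]
eef_rot: [[-0.998, -0.068, 0.006], [-0.068, 0.998, 0.0], [-0.006, -0.0, -1.0]]
wrist_force: [12.1, 8.8, -4.3]
gripper_width: 0.0324
5.5167 0.03241506296329974 [ 0.53016371 -0.03699834  0.09276543] [12.12875229  8.78696369 -4.31825862]
```

View pics/w5.png

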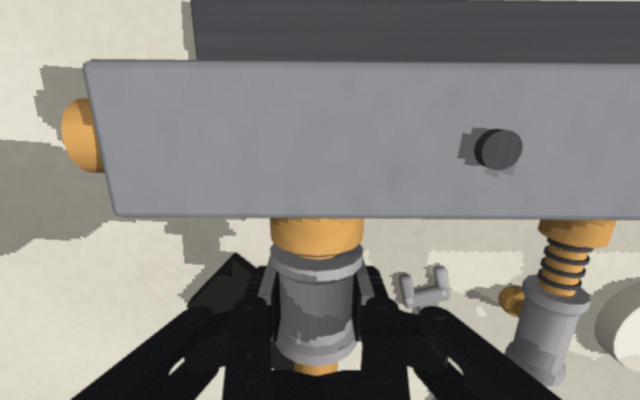

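```bash
python3 -m jog '{"travel":[[0,0,0],[0,0,0],[0,0,0],[0,0,0],[0,0,0],[0,0,0],[0,0,0],[0,0,0],[0,0,0],[0,0,0]],"dr":[[0,0,0],[0,0,0],[0,0,0],[0,0,0],[0,0,0],[0,0,0],[0,0,0],[0,0,0],[0,0,0],[0,0,0]],"grip":[1,1,-1,-1,-1,-1,-1,-1,-1,-1]}'
python3 - <<'E'
from h import *
import cv2
cv2.imwrite("pics/w6.png",imaging.capture("wrist")[:,:,::-1])
E
```

```text
time: 6.4
ee_pos: [0.5277, -0.0376, 0.0923]
eef_rot: [[-0.998, -0.068, -0.0], [-0.068, 0.998, 0.0], [0.0, 0.0, -1.0]]
wrist_force: [0.6, 0.7, -0.5]
gripper_width: 0.0856
```

View pics/w6.png

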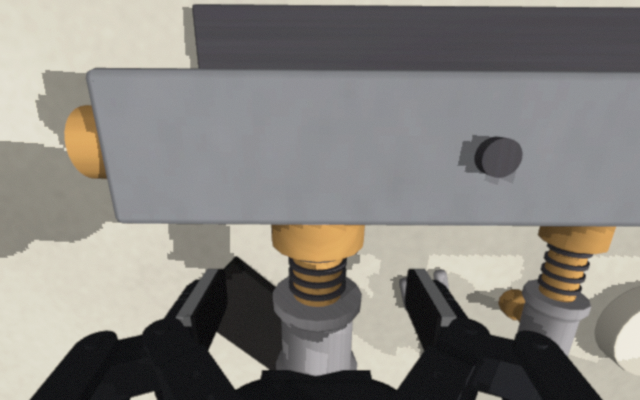

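```bash
python3 -m jog '{"travel":[[0,0,0.1],[0,0,0.2],[0,0,0.35],[0,0,0.5],[0,0,0.6],[0,0,0.6],[0,0,0.6],[0,0,0.6]],"dr":[[0,0,0],[0,0,0],[0,0,0],[0,0,0],[0,0,0],[0,0,0],[0,0,0],[0,0,0]],"grip":[-1,-1,-1,-1,-1,-1,-1,-1]}'
python3 - <<'E'
from h import *
import cv2
o=robot.get_obs();print(o["ee_pos"],o["wrist_force"])
a=imaging.capture("wrist")[:,:,::-1];cv2.imwrite("pics/w7z.png",cv2.resize(a[120:270,200:400],None,fx=4,fy=4,interpolation=cv2.INTER_CUBIC))
E
```

```text
time: 7.12
ee_pos: [0.5273, -0.0375, 0.2416]
eef_rot: [[-0.998, -0.068, -0.001], [-0.068, 0.998, 0.0], [0.001, 0.0, -1.0]]
wrist_force: [-0.0, 0.1, -0.1]
gripper_width: 0.0855
[ 0.52730519 -0.03745609  0.241575  ] [-0.00023774  0.08356538 -0.05366098]
```

View pics/w7z.png

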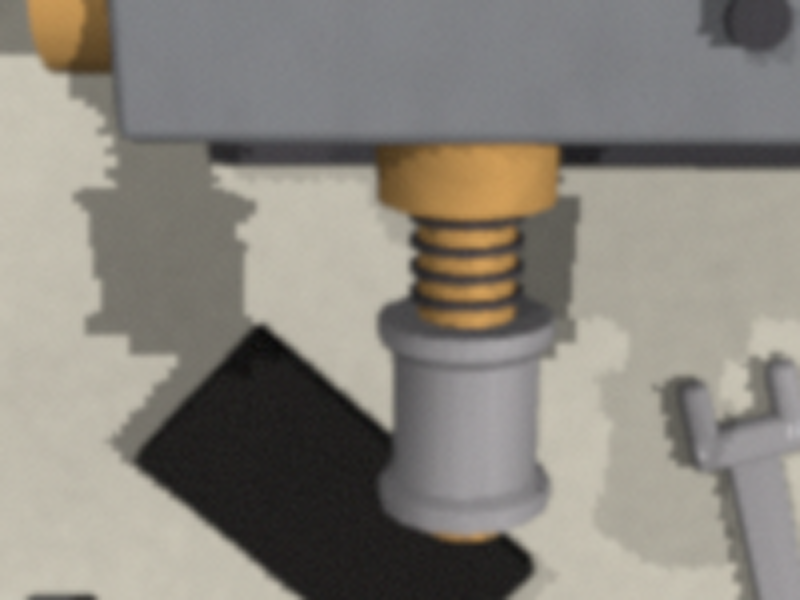

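Run:
```python
from h import *
o=robot.get_obs(); f=lambda x,y:(200+(x+.5)/4-.5,120+(y+.5)/4-.5)
P=[wz(o,*f(*p),.1) for p in [(380,328),(553,326),(380,490),(549,489)]]
print(sum(P)/4)
import cv2
a=imaging.capture("top")[:,:,::-1];cv2.imwrite("pics/t7z.png",cv2.resize(a[190:310,200:420],None,fx=3.6,fy=3.6,interpolation=cv2.INTER_CUBIC))
s=imaging.capture("side")[:,:,::-1];cv2.imwrite("pics/s7z.png",cv2.resize(s[185:305,240:440],None,fx=4,fy=4,interpolation=cv2.INTER_CUBIC))
```

```text
[ 0.55142482 -0.03506873  0.1       ]
```

View pics/s7z.png

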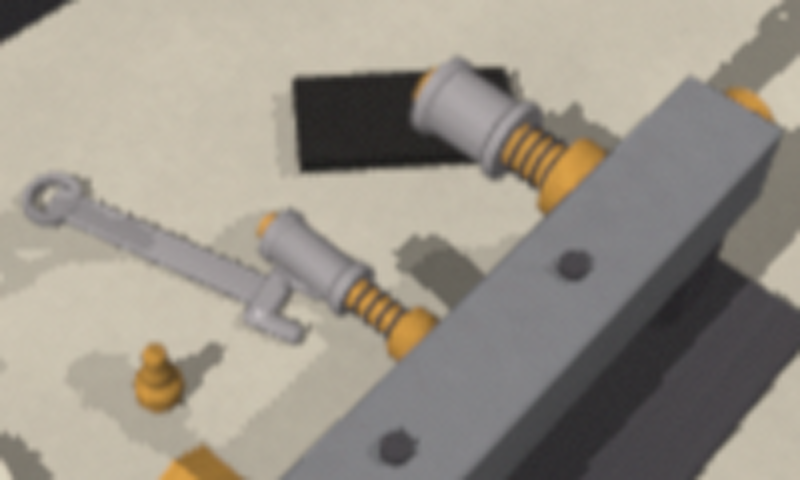

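The side view is identical to the one from the start: the large sleeve's rims are at the same pixels, so it is home, and the small coupler hasn't moved. The arm is clear of everything, so I'm handing in.

```bash
python3 -c "
from bench import robot
robot.close_job()"
```

```text
the job is handed in; nothing more can be done
```

I pulled the large coupler's sleeve fully back, held it, and let go; it sprang forward to home. The job is handed in.

- **Pull and hold:** I pinched the waist (opening read 32 mm against a nominal 34 mm) and pulled back about 20 mm by the measured TCP position. The force rose to about 12 N, in line with the sleeve reaching its stop. It was held there for about 1 s.
- **Release:** I opened the fingers without moving the arm, then lifted 150 mm clear.
- **Sleeve home:** the wrist camera put the large sleeve's centre at x = 0.5514 m. It was 0.5517 m before the pull, so it is home to within measuring error.
- **Small coupler:** in the side view both couplers look the same as at the start, and the small sleeve has not moved.
- **Arm clear:** the wrist force reads about 0 N. All moves were finished at about 7.2 s.

**Not confirmed:** the snap happened between pictures. I never measured the sleeve's speed, or that the finger contact was under 1 N as it moved; I only saw it home afterwards.

**Disagreements:** the top and wrist cameras differed by about 2 mm on the sleeve's position along the coupler. A sideways force of up to 9 N showed while gripping, and it went away on release.

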